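Lock the lens ring of a UV lamp head with a pin spanner

ROBOT

A 6-joint arm with a two-finger parallel gripper is mounted at the origin on a cart in front of the work surface, level with it; the furniture and walls round the work are solid. World frame = base frame: x ahead of the robot, y to its left, z up, the work surface at z = 0. Lengths are in mm, angles in degrees, forces in N, time in s.
With the tool pointing down it reaches from about 300 to 850 mm from the base axis. Payload 4.2 kg.
Tool frame: the origin (TCP) lies at the centre of the arm's flange, where the gripper is bolted on; the fingertips stand 191 mm ahead of it and the grasp point (between the pads) lies 172 mm ahead of it; y points along the fingers, x is the direction in which the jaws open and shut, and the axes are right-handed (so a half turn about y gives the same grasp; the last joint's range is limited). The gripper opens to 91 mm and grips with 3 to 60 N. Pads are 32 mm wide; open, the fingers measure 118 mm over their backs; the gripper's body (76 mm by 178 mm) begins 60 mm behind the grasp point.
Start: joints at [-68.755, 18.312, 89.639, -0, 72.044, -1.146], TCP at [219.032, -531.646, 404.776] pointing down, gripper open.
Joint ranges: [-177.97, 177.97], [-48.28, 115.42], [12.27, 149.76], [-77.06, 257.06], [2.81, 150.46], [-146.56, 146.56]. Speed limits (degrees/s): [147.25, 147.25, 180, 180, 180, 180].

INTERFACE

Orientations are given as [roll, pitch, yaw] about the fixed x, y, z axes, in that order (R = Rz(yaw) Ry(pitch) Rx(roll)).
In Python, from workcell import env gives the robot as it stands.
- The arm moves only by the tool carry_out, never from a script. Its argument "increments" is a list of rows, each a list of 3 entries, a list of its own where there are three numbers: the turn, a rotation vector about the tool's x, y, z in rad, then the shift along the tool's x, y, z in mm, then the closure, from 0 (fully open) to 1 (shut). In form: [[[wx, wy, wz], [dx, dy, dz], claw], ...]. A call has 1 to 10 rows; each row is the pose to reach, as a shift and turn from the pose commanded when the call began, along the tool's axes at that moment; what a row does not reach only later rows make up. A row lasts 1/12 s, in which the tool goes at most 41.7 mm and 7.16 degrees, less where a joint would pass 70% of its speed; a pose out of reach is approached as far as the arm can. A call with a gripper value outside its range is refused whole. The fingers move at their own pace and stop on an object; "force" is the grip in N (left out, the last holds). Time passes only in rows, so rows that repeat a pose let the fingers close. It gives the time, the measured TCP pose, the force and the opening at its end, in the units of the state.
- env.state(): the state, without advancing time (a new reading comes with each control period).
- env.grab_frame(name): name is "scene" or "top" or "wrist"; returns a dict with "frame" (420x560x3 uint8, blue, green, red), "z_map" (420x560 float32, mm along the optical axis (not along the pixel's ray), 0 where there is no reading), "camera_matrix" (3x3 intrinsics, pixels), "rvec" (rotation vector, rad) and "tvec" (3), from world to camera coordinates, as OpenCV has them; the wrist camera has in their place "hand_eye" (4x4, takes a point from camera to tool coordinates, whose origin is the TCP and whose axes are the tool frame's). Camera axes: x right, y down, z forward; pixel columns grow to the right and rows downward; lengths in mm; the calibration is good to about 2 mm. A picture is of the moment at which its call begins: read the wrist's pose just before it.
- env.job_done(): hands the job in, once; it reports no verdict.
The state is a dict: "time_s": time; "qpos": joint angles; "qvel": joint speeds; "effort": joint torques, N m; "ee_pos": TCP position; "ee_rot": TCP orientation; "force": force on the tool from outside, world axes, zero at the start; "torque": the same for the moment, N m; "gripper_width": finger opening in mm.
Only numpy, scipy, OpenCV 4.12 (cv2) and the standard library are available. Lean on these libraries where they do the work, as an engineer would, in place of code of your own. Each camera call takes 0.05 s, during which the arm holds its last target. There are 200 camera calls.

TASK

The lens ring of the UV lamp head is still loose. Take the pin spanner from the steel tray, set both its prongs down into the ring's two holes, and only then turn the ring clockwise with it until it stops fully home, with the red mark on the ring meeting the red mark on the lamp body. Then lift the spanner off and lay it back in the tray; keep your fingers off the ring, let nothing touch the glass lens, and leave the other things on the bench where they are.

Things in the scene. Friction and masses are not known exactly. Their poses are not given: they have to be found in the camera images.
- lamp_head: UV lamp head on its back, fixed to the bench: flange 112 mm across, dark finned body 92 mm, grey bezel 100 mm across with its top 52 mm above the bench. Origin: centre of its underside; z up. A red mark on the bezel's edge shows the ring's locked position. A connector stub reaches 65 mm from the axis on the left far side, below 35 mm height.
- lens_ring (a joint): angle of the lens lock ring about the lamp's vertical axis: grows as it turns clockwise seen from above; 1.2 rad = hard stop (locked, red marks meet); starts between 0.1 and 0.45. Turning takes about 0.25 N m; it stays where left. Aluminium ring, 84 mm outer, 50 mm inner diameter, 12 mm thick, on the bezel around the lens.
- ring_top (a point): centre of the ring's upper face, on the lamp axis, 64 mm above the bench. Turns with the ring: z up, y along the line through the two holes, x square to it. The ring's red mark lies 3.95 rad anticlockwise from x. The frame's yaw is the lamp's yaw + 1.1 - the joint value. With the ring locked the x axis points roughly away from the robot.
- hole_a (a point): centre of the mouth of one spanner hole in the ring's upper face, 33.5 mm from the ring's centre along +y of ring_top. The hole is blind, 10.5 mm in diameter, 10 mm deep, vertical.
- hole_b (a point): the same for the other hole, 33.5 mm from the centre along -y of ring_top (the holes are 67 mm apart; either prong fits either hole, with 1.7 mm play all round)
- pin_spanner: pin spanner, 0.16 kg: flat steel half-round fork with two short prongs below and a straight black handle; starts level in the tray, prongs down. Origin: midway between the prong tips, at tip height; z up, y through both prongs, handle along -x. Fork z = 8 to 14 mm, x = +7 to -41, y = -41 to +41 mm. With the prongs fully in, the fork lies on the ring and the origin is 8 mm below its top.
- pin_a (a point): tip of the prong at y = +33.5 mm of the spanner. Both prongs: 7 mm in diameter, 8 mm long below the fork, tapered to 3 mm in the last 3 mm.
- pin_b (a point): tip of the prong at y = -33.5 mm of the spanner
- handle_end (a point): underside of the outer end of the handle, 158 mm from the spanner's origin along -x. The handle runs from 62 to 158 mm from the origin, 18 mm wide (y), z = 0 to 18 mm, with flat parallel sides: grip it across y, 75 to 150 mm from the origin.
- steel_tray: shallow steel tray, 145 mm (x) by 215 mm (y), rim 12 mm high, floor 2 mm thick, fixed to the bench. Origin: centre of its underside, y along its long side. The spanner starts with its handle along -y of the tray and fits only lengthwise.
- tape_amber: roll of amber tape lying flat, 84 mm across, 19 mm high, loose; origin under its centre. Leave alone.
- gauge_block: light grey gauge block with two pins, 36 x 80 x 32 mm, loose; origin under its centre. Leave alone.
- screwdriver_red: red screwdriver, 160 mm long, 25 mm thick, loose; origin under its middle. Leave alone.
- hex_key: black hex key, 35 x 93 x 6 mm, loose; origin under its middle. Leave alone.
- spudger_2: blue plastic pry stick, 122 mm long, 8 mm high, loose; origin under its middle. Leave alone.
- lens: clear domed glass lens inside the ring, 49 mm across, fixed, its top 3 mm below the ring's top; origin at the centre of its underside, 53.5 mm above the bench on the lamp axis. Do not touch.

How it is judged:
By the outcome, as a careful person would: the job done as asked, in the order asked, and still so for the second after the job is handed in, with the robot touching nothing.
It also fails if it takes over 61 s, if anything falls off the work surface, if the arm or the gripper's body presses on something with over 40 N, if the wrist force passes 120 N, or if a joint passes its speed limit or range.

## Working session

There is one attempt and no reset: what is moved stays moved. The work goes in short steps, Python scripts to look and compute and a tool call to move; the robot and the scene stay as the last step left them, time stands still between calls to the robot, and variables do not carry over. Pictures are saved under pics/ and viewed, about 8 in all and at most 12, crops included, and the job is handed in when it is done.

Besides the shell and the picture viewer there is one more tool, called after "Emit:" as name([rows], argument=value, ...), one row to a line, values as JSON. carry_out: Moves the arm, as the interface text tells. Its arguments: {"type":"object","properties":{"increments":{"type":"array","items":{"type":"array"}},"force":{"type":"number"}},"required":["increments"]}

```bash
mkdir -p pics; cat > h.py <<'E'
import numpy as np, cv2
from workcell import env
from scipy.spatial.transform import Rotation as R
def grab(n):
    s=env.state(); f=env.grab_frame(n)
    if n=="wrist":
        T=np.eye(4); T[:3,:3]=R.from_euler('xyz',s['ee_rot'],degrees=True).as_matrix(); T[:3,3]=s['ee_pos']
        M=T@np.array(f['hand_eye'])
    else:
        C=np.eye(4); C[:3,:3]=cv2.Rodrigues(np.array(f['rvec'],float))[0]; C[:3,3]=np.ravel(f['tvec']); M=np.linalg.inv(C)
    return f,M
def save(n,name):
    f,M=grab(n); cv2.imwrite('pics/'+name+'.png',f['frame'])
    np.savez('pics/'+name+'.npz',z=f['z_map'],K=f['camera_matrix'],M=M,im=f['frame']); return f,M
def ray(name,u,v,h):  # intersect with plane z=h
    d=np.load('pics/'+name+'.npz'); r=d['M'][:3,:3]@np.linalg.inv(d['K'])@[u,v,1]; o=d['M'][:3,3]
    return o+r*(h-o[2])/r[2]
def dep(name,u,v):
    d=np.load('pics/'+name+'.npz'); z=d['z'][int(v),int(u)]; return (d['M']@np.r_[np.linalg.inv(d['K'])@[u,v,1]*z,1])[:3]
def crop(name,u0,v0,u1,v1,k):
    im=cv2.imread('pics/'+name+'.png')[v0:v1,u0:u1]; cv2.imwrite(f'pics/{name}_c{u0}.png',cv2.resize(im,None,fx=k,fy=k,interpolation=cv2.INTER_CUBIC))
E
python3 - <<'E'
from h import *
print(env.state())
f,M=save('top','top0'); print(f['camera_matrix'],M)
im=cv2.resize(f['frame'],(800,600)); cv2.imwrite('pics/top0_b.png',im)
E
```

```text
{'time_s': 0.0, 'qpos': array([-6.87531318e+01,  1.83504174e+01,  8.97075958e+01,  5.80315812e-04,
        7.20425990e+01, -1.14402146e+00]), 'qvel': array([-0.00510467, -0.02984898,  0.04158241,  0.00730586,  0.00061829,
        0.0173078 ]), 'effort': array([-9.43901068e-04, -4.12456119e+01, -2.31977177e+01,  7.22978264e-02,
        4.58007900e-02, -1.49807420e-04]), 'ee_pos': array([ 218.98678004, -531.47683203,  403.92418653]), 'ee_rot': array([-89.99743959,   0.1005811 , -67.60928751]), 'force': array([-0.20520717,  0.7048805 , -0.25120908]), 'torque': array([-0.01551975, -0.01748998,  0.03553929]), 'gripper_width': 91.52091227407058}
[[467.41142275   0.         278.78307411]
 [  0.         467.41142275 210.79399849]
 [  0.           0.           1.        ]] [[ 2.40583136e-02 -9.97079484e-01  7.24824063e-02  4.39513728e+02]
 [-9.99709843e-01 -2.40816478e-02  5.52077819e-04  4.36236973e+01]
 [ 1.19503031e-03 -7.24746570e-02 -9.97369538e-01  1.08668826e+03]
 [ 0.00000000e+00  0.00000000e+00  0.00000000e+00  1.00000000e+00]]
```

View pics/top0_b.png

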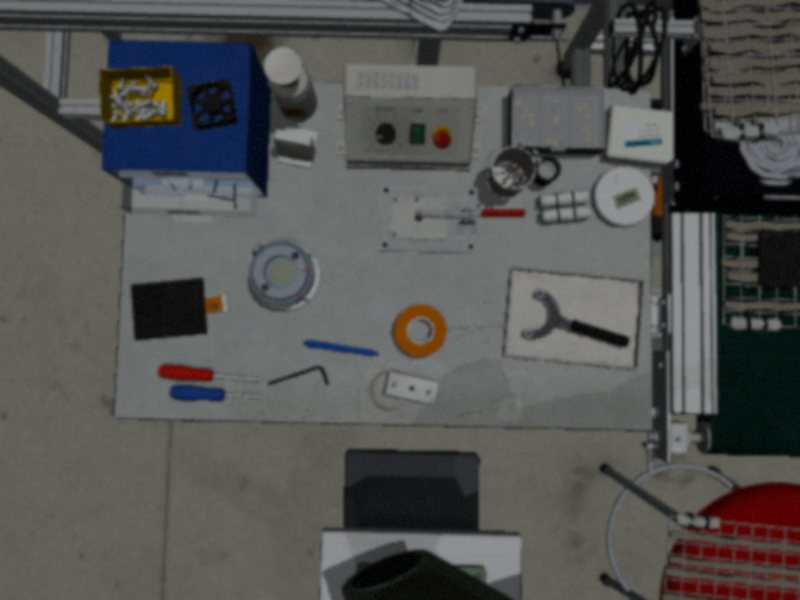

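The top view shows the lamp at about (283,273), the tray at (572,318), and the spanner with its fork at (547,318) and handle end at (628,340), all in 800-px pixels. I'll enlarge both the lamp and the spanner.

```bash
python3 - <<'E'
from h import *
im=cv2.imread('pics/top0.png')
a=cv2.resize(im[160:225,165:235],(420,390),interpolation=cv2.INTER_CUBIC)  # x6
b=cv2.resize(im[180:265,345:455],(504,390),interpolation=cv2.INTER_CUBIC)
b=cv2.resize(im[185:265,350:450],(375,300),interpolation=cv2.INTER_CUBIC) # 3.75
c=np.zeros((590,800,3),np.uint8); c[:390,:420]=np.clip(a*1.7,0,255); c[:300,425:800]=np.clip(b*1.3,0,255)
cv2.imwrite('pics/c1.png',c)
E
```

```text
(no output)
```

View pics/c1.png

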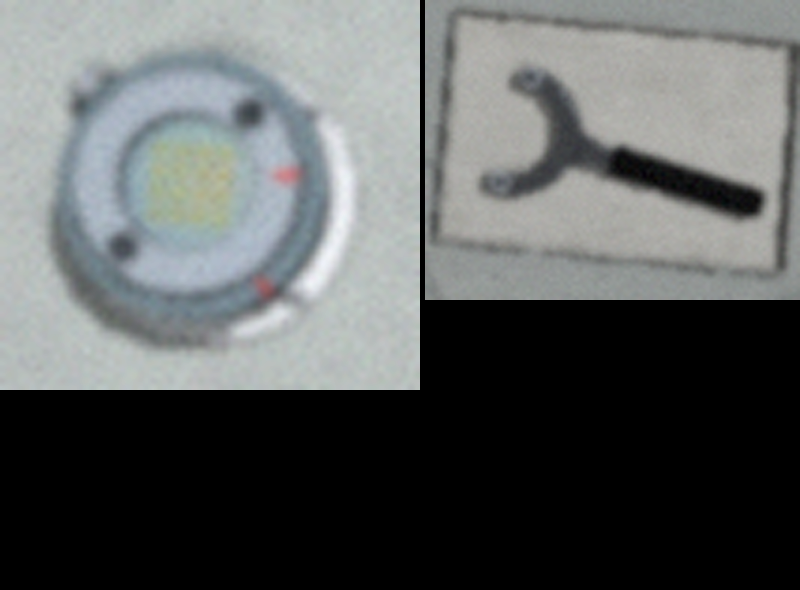

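```bash
python3 - <<'E'
from h import *
L=lambda u,v,h: ray('top0',165+(u+.5)/6-.5,160+(v+.5)/6-.5,h)
S=lambda u,v,h: ray('top0',350+(u-425+.5)/3.75-.5,185+(v+.5)/3.75-.5,h)
a,b=L(248,112,64),L(123,246,64); c=(a+b)/2
print('holes',a,b,c,np.linalg.norm(a-b)); 
r,m=L(288,174,64)-c,L(264,288,52)-c
ang=lambda v:np.degrees(np.arctan2(v[1],v[0]))
print('hole line',ang(a-b),'ringmark',ang(r),np.hypot(*r[:2]),'bodymark',ang(m),np.hypot(*m[:2]))
p,q,e=S(533,78,16),S(500,182,16),S(760,203,20)
o=(p+q)/2
print('pins',p,q,o,np.linalg.norm(p-q),'end',e,np.linalg.norm((e-o)[:2]),'xaxis',ang(o-e),'pq',ang(p-q))
for n,uv in dict(tl=(455,12),tr=(797,45),br=(783,272),bl=(436,242)).items(): print(n,S(*uv,12))
M=R.from_euler('xyz',env.state()['ee_rot'],degrees=True).as_matrix();print(M.round(3))
# world extents of other objects, by depth: tape, shapes
for n,u,v in [('tape',420,330),('gauge',411,388),('tube',515,170),('white disc',625,195),('clip',565,207),('box',410,110),('sq',440,215)]:
    print(n,dep('top0',u*.7,v*.7).round())
E
```

```text
holes [581.86904791 206.50730026  64.        ] [531.3488361  250.50242105  64.        ] [556.608942   228.50486065  64.        ] 66.9915103190667
hole line -41.050715789749745 ringmark -85.86514617799565 37.5717342239323 bodymark -143.67181571501007 47.811703125989624
pins [ 535.21083508 -184.5376883    16.        ] [ 471.00856786 -164.94105413   16.        ] [ 503.10970147 -174.73937121   16.        ] 67.12644178157798 end [ 461.94496049 -322.30186174   20.        ] 153.19668570013948 xaxis 74.41276874559924 pq -16.973905389425788
tl [ 575.27697054 -136.90827431   12.        ]
tr [ 559.9131748  -347.93076086   12.        ]
br [ 420.37854496 -339.05894215   12.        ]
bl [ 433.53973835 -126.97009357   12.        ]
[[ 0.381 -0.001  0.925]
 [-0.925  0.002  0.381]
 [-0.002 -1.     0.   ]]
tape [472.   8.  -0.]
gauge [379.  21.  20.]
tube [ 734. -139.   26.]
white disc [ 700. -321.   15.]
clip [ 681. -228.   -3.]
box [801.  33. 103.]
sq [652. -18.  49.]
```

Holes measure 67.0 mm apart and prongs 67.1 mm, and the ring mark and the hole line both put the ring yaw near 48–49°. The ring has about 58° left to turn. The spanner is at about (503,-175) with yaw ~73.5°. I'll move above the handle and look with the wrist camera.

Emit:
carry_out([
  [[0,-0.089,0],[-15,7.4,34.1],0],
  [[0,-0.178,0],[-30,14.8,68.2],0],
  [[0,-0.267,0],[-45,22.2,102.3],0],
  [[0,-0.356,0],[-60,29.6,136.4],0],
  [[0,-0.445,0],[-75,37,170.5],0.2],
  [[0,-0.534,0],[-90,44.4,204.6],0.4],
  [[0,-0.623,0],[-105,51.8,238.7],0.5],
  [[0,-0.712,0],[-120,59.2,272.8],0.5],
  [[0,-0.801,0],[-135,66.6,306.9],0.5],
  [[0,-0.89,0],[-150,74,341],0.5],
], force=40)

```text
time_s: 0.88
ee_pos: [478.0, -261.4, 330.0]
ee_rot: [-90.0, 0.1, -16.4]
force: [0.0, -0.2, 0.7]
gripper_width: 53.9
```

Emit:
carry_out([
  [[0,0,0],[0,0,0],0.5],
  [[0,0,0],[0,0,0],0.5],
  [[0,0,0],[0,0,0],0.5],
])

```text
time_s: 1.13
ee_pos: [476.9, -263.2, 330.4]
ee_rot: [-90.0, 0.1, -16.6]
force: [-0.2, -0.7, 0.6]
gripper_width: 46.2
```

```bash
python3 - <<'E'
from h import *
f,M=save('wrist','w1'); print(env.state()['ee_pos'],env.state()['ee_rot'],env.state()['gripper_width'],M.round(2))
E
```

```text
[ 476.59707662 -263.69044882  330.72642228] [-9.00270427e+01  2.86478430e-02 -1.66878945e+01] 45.278743522622065 [[ 9.6000e-01 -2.8000e-01 -7.0000e-02  4.9614e+02]
 [-2.9000e-01 -9.3000e-01 -2.4000e-01 -1.9612e+02]
 [-0.0000e+00  2.5000e-01 -9.7000e-01  3.0989e+02]
 [ 0.0000e+00  0.0000e+00  0.0000e+00  1.0000e+00]]
```

View pics/w1.png

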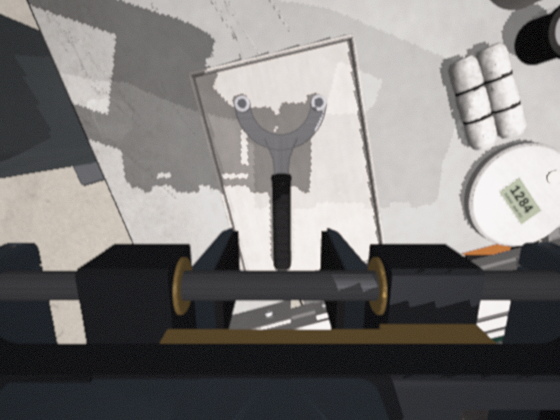

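The wrist view shows the prong rivets at (241,103) and (318,102), and the handle running from (282,176) to (282,268).

```bash
cat >> h.py <<'E'
ang=lambda v:np.degrees(np.arctan2(v[1],v[0]))
E
python3 - <<'E'
from h import *
p,q=ray('w1',241,103,16),ray('w1',318,102,16); o=(p+q)/2
h1,h2=ray('w1',281.5,180,20),ray('w1',282.5,262,20)
print(p,q,o,np.linalg.norm(p-q),ang(p-q)+90,ang(h1-h2)); 
for a in (h1,h2): print(np.linalg.norm((a-o)[:2]), 'dirto', ang(o-a))
# grasp point offset in tool x, z
s=env.state(); Rm=R.from_euler('xyz',s['ee_rot'],degrees=True).as_matrix()
for a in (o,h1,h2): print('tool',((a-s['ee_pos'])@Rm).round(1))
E
```

```text
[ 470.75481597 -163.97640122   16.        ] [ 535.21217187 -182.33934652   16.        ] [ 502.98349392 -173.15787387   16.        ] 67.02200004012076 254.0985328562876 74.18010784684199
67.26789705410495 dirto 74.9585477182758
147.4833026671901 dirto 74.53514964712056
tool [ -0.6 314.7  94.4]
tool [  1.4 310.7  27.2]
tool [  2.6 310.8 -53. ]
```

Emit:
carry_out([
  [[0,-0.014,0],[1.6,35,2],0.5],
  [[0,-0.014,0],[1.6,70,2],0.5],
  [[0,-0.014,0],[1.6,95,2],0.5],
  [[0,-0.014,0],[1.6,115,2],0.5],
  [[0,-0.014,0],[1.6,125,2],0.5],
  [[0,-0.014,0],[1.6,130,2],0.5],
  [[0,-0.014,0],[1.6,134,2],0.5],
  [[0,-0.014,0],[1.6,134,2],0.5],
])

```text
time_s: 1.85
ee_pos: [479.2, -262.3, 197.1]
ee_rot: [-90.0, -0.0, -15.9]
force: [-0.2, -0.5, 0.9]
gripper_width: 46.0
```

Emit:
carry_out([
  [[0,0,0],[0,0,0],0.7],
  [[0,0,0],[0,0,0],0.9],
  [[0,0,0],[0,0,0],0.95],
  [[0,0,0],[0,0,0],0.95],
  [[0,0,0],[0,0,0],0.95],
  [[0,0,0],[0,0,0],0.95],
  [[0,0,0],[0,0,0],0.95],
  [[0,0,0],[0,0,0],0.95],
], force=45)

```text
time_s: 2.52
ee_pos: [479.4, -261.6, 197.3]
ee_rot: [-90.0, -0.0, -15.8]
force: [-0.4, 0.9, 5.3]
gripper_width: 17.5
```

Gripped, with the opening at 17.5 mm against an 18 mm handle. Next I lift, carry it to above the lamp, and look.

Emit:
carry_out([
  [[0,0,0],[0,-5,0],0.95],
  [[0,0,0],[0,-15,0],0.95],
  [[0,0,0],[0,-35,0],0.95],
  [[0,0,0],[0,-60,0],0.95],
  [[0,0,0],[0,-85,0],0.95],
  [[0,0,0],[0,-100,0],0.95],
  [[0,0,0],[0,-100,0],0.95],
])

```text
time_s: 3.1
ee_pos: [480.1, -262.1, 300.7]
ee_rot: [-90.1, -0.4, -15.8]
force: [0.8, -0.3, -2.7]
gripper_width: 17.6
```

Emit:
carry_out([
  [[0,0.02,0],[-5,0,20],0.95],
  [[0,0.07,0],[-15,0,60],0.95],
  [[0,0.11,0],[-25,0,100],0.95],
  [[0,0.15,0],[-34,0,140],0.95],
  [[0,0.2,0],[-44,0,180],0.95],
  [[0,0.24,0],[-53,0,220],0.95],
  [[0,0.28,0],[-63,0,260],0.95],
  [[0,0.32,0],[-72,0,300],0.95],
  [[0,0.37,0],[-82,0,340],0.95],
  [[0,0.41,0],[-92,0,380],0.95],
])

```text
time_s: 3.93
ee_pos: [493.6, 131.0, 295.8]
ee_rot: [-90.1, 0.1, -39.4]
force: [0.7, -1.0, -1.5]
gripper_width: 17.7
```

Emit:
carry_out([
  [[0,0.02,0],[-4,0,20],0.95],
  [[0,0.03,0],[-6,0,29],0.95],
  [[0,0.03,0],[-6,0,29],0.95],
  [[0,0.03,0],[-6,0,29],0.95],
  [[0,0.03,0],[-6,0,29],0.95],
  [[0,0.03,0],[-6,0,29],0.95],
])

```text
time_s: 4.43
ee_pos: [507.7, 153.8, 296.4]
ee_rot: [-90.1, 0.0, -41.1]
force: [-0.0, -0.3, -2.5]
gripper_width: 17.8
```

```bash
python3 - <<'E'
from h import *
f,M=save('wrist','w2'); s=env.state();print(s['ee_pos'],s['ee_rot'],s['qpos'])
cv2.imwrite('pics/w2b.png',cv2.resize(f['frame'][20:300,80:460],None,fx=2,fy=2,interpolation=cv2.INTER_CUBIC))
E
```

```text
[507.79997226 153.91508073 296.618734  ] [-9.00497820e+01  9.73777707e-03 -4.11276404e+01] [ 1.56255090e+01  1.97779141e+01  1.04505045e+02 -2.31623677e-02
  5.57640155e+01  5.67661843e+01]
```

View pics/w2b.png

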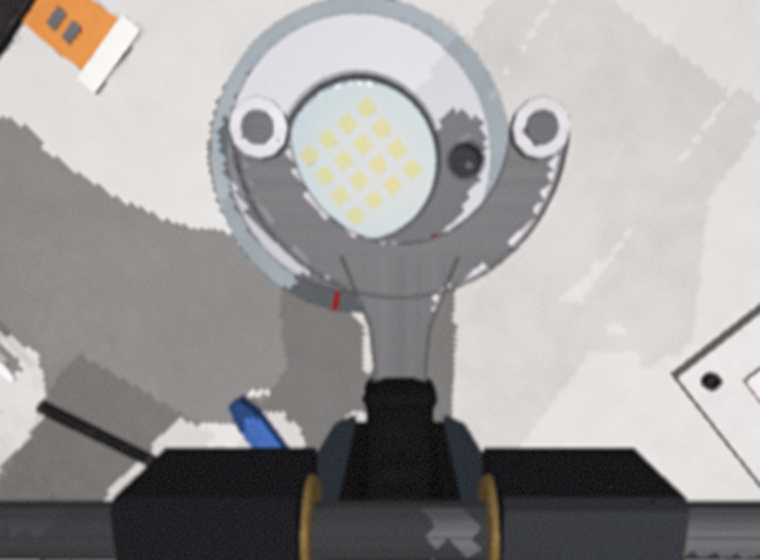

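The view shows prong rivets at (258,127) and (541,127) in the 2x crop, with one hole visible at (465,159) and the other hidden under the fork. I'll back off along the handle, lower, and look so both holes show.

Emit:
carry_out([
  [[0,0,0],[-4,0,-10],0.95],
  [[0,0,0],[-8,0,-20],0.95],
  [[0,0,0],[-12,8,-29],0.95],
  [[0,0,0],[-12,16,-29],0.95],
  [[0,0,0],[-12,24,-29],0.95],
  [[0,0,0],[-12,26,-29],0.95],
  [[0,0,0],[-12,26,-29],0.95],
  [[0,0,0],[-12,26,-29],0.95],
])

```text
time_s: 5.15
ee_pos: [480.4, 141.5, 270.6]
ee_rot: [-90.0, -0.0, -41.0]
force: [0.9, -0.3, -2.0]
gripper_width: 17.6
```

```bash
python3 - <<'E'
from h import *
f,M=save('wrist','w3'); s=env.state();print(s['ee_pos'],s['ee_rot'])
cv2.imwrite('pics/w3b.png',cv2.resize(f['frame'][0:200,140:400],None,fx=3,fy=3,interpolation=cv2.INTER_CUBIC))
E
```

```text
[480.42115618 141.49373743 270.82884564] [-8.99752350e+01 -2.35442350e-02 -4.10174041e+01]
```

View pics/w3b.png

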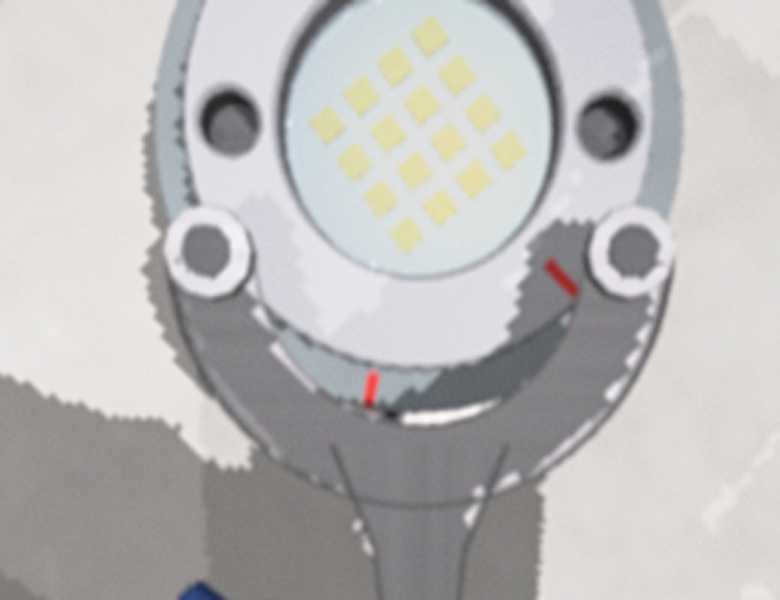

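Both holes now show, at (230,121) and (609,126) in the 3x crop. The prong rivets are at (207,252) and (633,252).

```bash
cat > rel.py <<'E'
from h import *
def rel(name,ha,hb,pa,pb,off,k,tcpz,ht=64):
    F=lambda p,h: ray(name,off[0]+(p[0]+.5)/k-.5,off[1]+(p[1]+.5)/k-.5,h)
    A,B=F(ha,ht),F(hb,ht); P,Q=F(pa,tcpz-181.3),F(pb,tcpz-181.3)
    s=env.state(); Rm=R.from_euler('xyz',s['ee_rot'],degrees=True).as_matrix()
    c,o=(A+B)/2,(P+Q)/2
    print('hole',A.round(1),B.round(1),np.linalg.norm(A-B),'c',c.round(1),'yaw',ang(B-A)+90)
    print('pin',P.round(1),Q.round(1),np.linalg.norm(P-Q),'o',o.round(1),'yaw',ang(Q-P)+90)
    print('o in tool',((o-s['ee_pos'])@Rm).round(1),'depth fork', dep(name,off[0]+pa[0]/k,off[1]+pa[1]/k)[2],dep(name,off[0]+pb[0]/k,off[1]+pb[1]/k)[2])
    t=ang(B-A)-ang(Q-P); rt=R.from_euler('z',t,degrees=True).as_matrix()
    d=c-(s['ee_pos']+rt@(o-s['ee_pos']))
    print('turn deg',t,'tool y rot',-np.radians(t),'shift tool',(d@Rm).round(2))
E
python3 - <<'E'
from rel import *
rel('w3',(230,121),(609,126),(207,252),(633,252),(140,0),3,270.8)
E
```

```text
hole [531.  251.2  64. ] [580.7 206.9  64. ] 66.62875155347814 c [555.8 229.   64. ] yaw 48.324630290325125
pin [514.6 232.3  89.5] [564.9 188.6  89.5] 66.62687350375981 o [539.7 210.5  89.5] yaw 49.00286532180432
o in tool [ -0.6 181.4  90.9] depth fork 90.06837826914602 90.39959945217194
turn deg -0.678235031479197 tool y rot 0.011837434401679373 shift tool [-1.12 25.51 24.56]
```

Emit:
carry_out([
  [[0,0.012,0],[-0.3,0,8],0.95],
  [[0,0.012,0],[-0.7,0,16],0.95],
  [[0,0.012,0],[-1.1,0,24.6],0.95],
  [[0,0.012,0],[-1.1,0,24.6],0.95],
  [[0,0.012,0],[-1.1,4,24.6],0.95],
  [[0,0.012,0],[-1.1,8,24.6],0.95],
  [[0,0.012,0],[-1.1,10,24.6],0.95],
  [[0,0.012,0],[-1.1,12,24.6],0.95],
  [[0,0.012,0],[-1.1,13,24.6],0.95],
  [[0,0.012,0],[-1.1,13,24.6],0.95],
])

```text
time_s: 6.03
ee_pos: [495.1, 160.4, 257.4]
ee_rot: [-90.0, 0.0, -41.7]
force: [0.5, 0.0, -1.4]
gripper_width: 17.8
```

Emit:
carry_out([
  [[0,0,0],[0,0.5,0],0.95],
  [[0,0,0],[0,1,0],0.95],
  [[0,0,0],[0,1,0],0.95],
])

```text
time_s: 6.28
ee_pos: [495.3, 160.5, 256.8]
ee_rot: [-90.0, -0.0, -41.7]
force: [-0.2, 0.6, -1.8]
gripper_width: 17.2
```

```bash
python3 - <<'E'
from h import *
f,M=save('wrist','w4'); s=env.state();print(s['ee_pos'],s['ee_rot'],s['force'],s['torque'])
cv2.imwrite('pics/w4b.png',cv2.resize(f['frame'][0:200,140:400],None,fx=3,fy=3,interpolation=cv2.INTER_CUBIC))
E
```

```text
[495.3076021  160.58677515 256.81288648] [-8.99924893e+01 -1.02982326e-02 -4.17142790e+01] [-0.58697923  0.07979143 -1.91064934] [-0.00509992 -0.05560767 -0.02669449]
```

Emit:
carry_out([
  [[0,0,0],[0,1,0],0.95],
  [[0,0,0],[0,2,0],0.95],
  [[0,0,0],[0,2.5,0],0.95],
  [[0,0,0],[0,2.5,0],0.95],
])

```text
time_s: 6.67
ee_pos: [495.2, 160.6, 254.1]
ee_rot: [-90.0, 0.0, -41.7]
force: [0.2, 0.2, -1.5]
gripper_width: 17.3
```

Emit:
carry_out([
  [[0,0,0],[0,1,0],0.95],
  [[0,0,0],[0,2,0],0.95],
  [[0,0,0],[0,2.5,0],0.95],
  [[0,0,0],[0,2.5,0],0.95],
])

```text
time_s: 7.0
ee_pos: [495.3, 160.6, 251.7]
ee_rot: [-90.0, -0.0, -41.7]
force: [0.0, 0.5, -1.4]
gripper_width: 17.8
```

```bash
python3 - <<'E'
from h import *
f,M=save('wrist','w5'); s=env.state();print(s['ee_pos'],s['ee_rot'],s['force'],s['torque'])
cv2.imwrite('pics/w5b.png',cv2.resize(f['frame'][0:200,140:400],None,fx=3,fy=3,interpolation=cv2.INTER_CUBIC))
E
```

```text
[495.27250132 160.61066402 251.71049248] [-9.00057138e+01 -1.96386249e-03 -4.17123660e+01] [ 0.29759811 -0.13307811 -2.39082863] [-0.03401145 -0.07596613  0.05764231]
```

View pics/w5b.png

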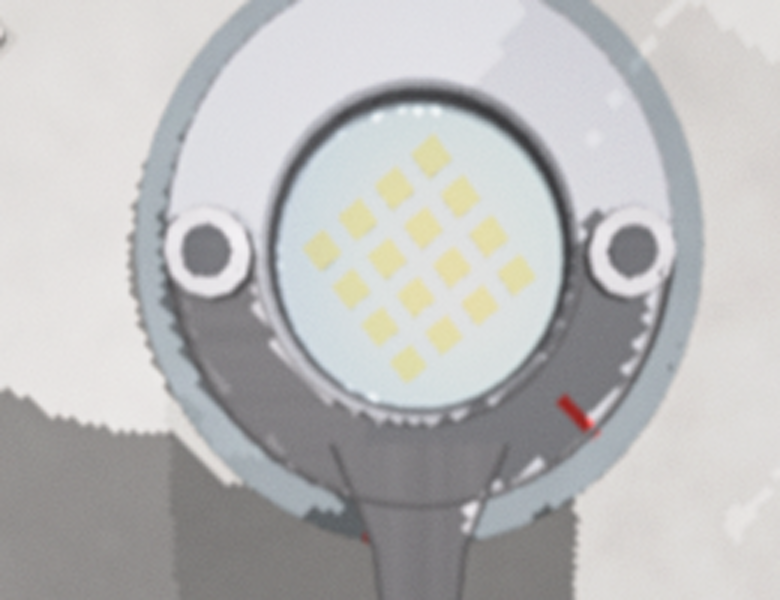

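Both prongs are seated: the rivets sit over the holes, the tips are about 7.6 mm deep, and there is no side force. Now I turn the ring clockwise along an arc about the lamp axis.

Emit:
carry_out([
  [[0,0.05,0],[-4.6,0,0.1],0.95],
  [[0,0.1,0],[-9.1,0,0.5],0.95],
  [[0,0.15,0],[-13.6,0,1],0.95],
  [[0,0.2,0],[-18.1,0,1.8],0.95],
  [[0,0.25,0],[-22.6,0,2.8],0.95],
  [[0,0.3,0],[-27,0,4.1],0.95],
  [[0,0.35,0],[-31.3,0,5.5],0.95],
  [[0,0.4,0],[-35.6,0,7.2],0.95],
  [[0,0.45,0],[-39.7,0,9.1],0.95],
  [[0,0.5,0],[-43.8,0,11.2],0.95],
], force=55)

```text
time_s: 7.88
ee_pos: [470.1, 198.0, 251.8]
ee_rot: [-90.0, -0.1, -70.5]
force: [0.5, -2.0, -0.2]
gripper_width: 17.8
```

```bash
python3 - <<'E'
from h import *
s=env.state();print(s['ee_pos'],s['ee_rot'],s['force'],s['torque'],s['qpos'])
p=s['ee_pos'];c=np.array([555.8,229]);y=np.radians(s['ee_rot'][2]+90);print(c-p[:2]-91.3*np.array([np.cos(y),np.sin(y)]))
E
```

```text
[470.1231272  198.04270308 251.75913201] [-8.99773877e+01 -6.19043730e-02 -7.04535487e+01] [ 0.51486976 -2.00385069 -0.24499847] [-0.28001309 -0.18775887  0.07792698] [ 2.15696695e+01  2.12428052e+01  1.10273072e+02 -8.37155247e-02
  4.84637405e+01  9.20787061e+01]
[-0.36155882  0.4109668 ]
```

Emit:
carry_out([
  [[0,0.05,0],[-4.6,0,0.1],0.95],
  [[0,0.1,0],[-9.1,0,0.5],0.95],
  [[0,0.15,0],[-13.6,0,1],0.95],
  [[0,0.2,0],[-18.1,0,1.8],0.95],
  [[0,0.25,0],[-22.6,0,2.8],0.95],
  [[0,0.3,0],[-27,0,4.1],0.95],
  [[0,0.35,0],[-31.3,0,5.5],0.95],
  [[0,0.4,0],[-35.6,0,7.2],0.95],
  [[0,0.45,0],[-39.7,0,9.1],0.95],
])

```text
time_s: 8.63
ee_pos: [465.3, 238.5, 251.7]
ee_rot: [-90.0, -0.1, -96.2]
force: [0.2, -0.9, -0.8]
gripper_width: 17.7
```

```bash
python3 - <<'E'
from h import *
s=env.state();print(s['ee_pos'],s['ee_rot'],s['force'],s['torque'],s['qpos'])
p=s['ee_pos'];c=np.array([555.8,229]);y=np.radians(s['ee_rot'][2]+90);print(c-p[:2]-91.3*np.array([np.cos(y),np.sin(y)]))
E
```

```text
[465.26055724 238.48807114 251.72305816] [-8.99869801e+01 -5.88877443e-02 -9.62306117e+01] [ 0.17203159 -0.92761004 -0.83422358] [-0.20215659  0.00875548  0.18787705] [ 2.58946017e+01  2.22025664e+01  1.08613244e+02 -7.50217685e-02
  4.92045025e+01  1.22174233e+02]
[-0.22125917  0.42076256]
```

Emit:
carry_out([
  [[0,0.025,0],[-2.3,0,0],0.95],
  [[0,0.05,0],[-4.6,0,0.1],0.95],
  [[0,0.075,0],[-6.9,0,0.3],0.95],
  [[0,0.09,0],[-8.2,0,0.4],0.95],
  [[0,0.09,0],[-8.2,0,0.4],0.95],
])

```text
time_s: 9.05
ee_pos: [466.5, 246.6, 251.7]
ee_rot: [-90.0, -0.0, -101.3]
force: [-0.2, -1.2, -0.8]
gripper_width: 17.7
```

Emit:
carry_out([
  [[0,0.01,0],[-0.9,0,0],0.95],
  [[0,0.02,0],[-1.8,0,0],0.95],
  [[0,0.02,0],[-1.8,0,0],0.95],
])

```text
time_s: 9.3
ee_pos: [466.9, 248.4, 251.7]
ee_rot: [-90.0, -0.0, -102.5]
force: [0.5, -2.2, -1.1]
gripper_width: 17.9
```

```bash
python3 - <<'E'
from h import *
f,M=save('wrist','w6'); s=env.state();print(s['ee_pos'],s['ee_rot'],s['force'],s['torque'],s['qpos'])
cv2.imwrite('pics/w6b.png',cv2.resize(f['frame'][0:200,140:400],None,fx=3,fy=3,interpolation=cv2.INTER_CUBIC))
E
```

```text
[466.87232026 248.34814275 251.67509711] [-9.00043256e+01 -1.63628730e-02 -1.02448341e+02] [ 0.53881465 -2.15940294 -0.64896407] [-0.24813314 -0.01457071  0.02643939] [ 2.67669384e+01  2.26530407e+01  1.07832839e+02 -1.30702172e-02
  4.95278176e+01  1.29223765e+02]
```

View pics/w6b.png

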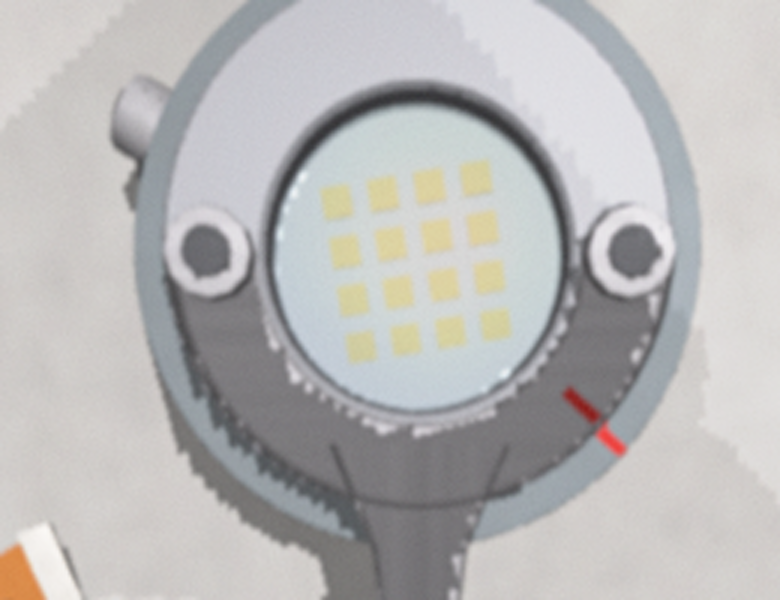

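The red marks nearly meet: ring mark at (582,407), body mark at (612,441), roughly 1° short. I'll keep turning in small steps until I feel the stop.

Emit:
carry_out([
  [[0,0.01,0],[-0.9,0,0],0.95],
  [[0,0.02,0],[-1.8,0,0],0.95],
  [[0,0.02,0],[-1.8,0,0],0.95],
])

```text
time_s: 9.6
ee_pos: [467.2, 249.9, 251.6]
ee_rot: [-90.0, -0.1, -103.5]
force: [-1.0, -4.8, -0.5]
gripper_width: 17.6
```

Emit:
carry_out([
  [[0,0.01,0],[-0.9,0,0],0.95],
  [[0,0.02,0],[-1.8,0,0],0.95],
  [[0,0.02,0],[-1.8,0,0],0.95],
])

```text
time_s: 9.85
ee_pos: [467.4, 251.1, 251.6]
ee_rot: [-90.0, -0.2, -104.5]
force: [0.0, -6.4, 1.3]
gripper_width: 17.7
```

```bash
python3 - <<'E'
from h import *
s=env.state();print(s['ee_pos'],s['ee_rot'],s['force'],s['torque'],s['qpos'])
E
```

```text
[467.43380941 251.13177904 251.55946739] [ -89.9899043    -0.21846616 -104.52788311] [ 0.02179068 -6.38784257  1.32410713] [-1.16913771  0.02838098  1.2057852 ] [ 27.05180476  22.82074517 107.55992661  -0.22287129  49.75697792
 131.72385486]
```

Emit:
carry_out([
  [[0,0.01,0],[-0.9,0,0],0.95],
  [[0,0.02,0],[-1.8,0,0],0.95],
  [[0,0.02,0],[-1.8,0,0],0.95],
])

```text
time_s: 10.1
ee_pos: [467.7, 252.2, 251.5]
ee_rot: [-90.0, -0.4, -105.6]
force: [-0.9, -9.7, 1.9]
gripper_width: 18.1
```

```bash
python3 - <<'E'
from h import *
f,M=save('wrist','w7'); s=env.state();print(s['ee_pos'],s['ee_rot'],s['force'],s['torque'],s['qpos'])
cv2.imwrite('pics/w7b.png',cv2.resize(f['frame'][50:200,150:400],None,fx=3,fy=3,interpolation=cv2.INTER_CUBIC))
E
```

```text
[467.70051077 252.23302389 251.52570702] [ -89.98186602   -0.34970878 -105.54374777] [ -0.08525365 -10.15744482   1.66041231] [-1.70731462e+00  1.23438001e-03  1.52494569e+00] [ 27.17152627  22.89665645 107.43285555  -0.35201566  49.89492562
 132.9425119 ]
```

View pics/w7b.png

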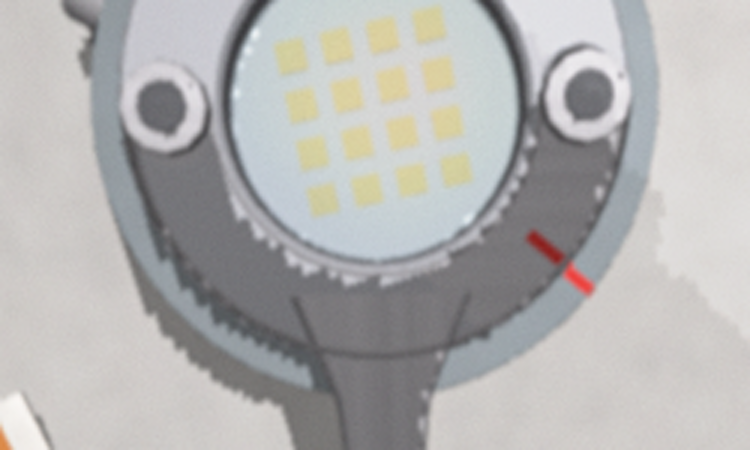

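The marks meet and the ring is against its stop: 10 N at the handle and 1.5 N·m at the wrist, far above the turning torque. I'll ease the load off and check.

Emit:
carry_out([
  [[0,-0.02,0],[1.8,0,0],0.95],
  [[0,-0.04,0],[3.6,0,0],0.95],
  [[0,-0.05,0],[4.5,0,0.1],0.95],
  [[0,-0.05,0],[4.5,0,0.1],0.95],
])

```text
time_s: 10.48
ee_pos: [467.0, 249.1, 251.7]
ee_rot: [-90.0, -0.0, -103.1]
force: [1.1, -3.8, -0.3]
gripper_width: 17.7
```

```bash
python3 - <<'E'
from h import *
s=env.state();print(s['ee_pos'],s['ee_rot'],s['force'],s['torque'])
E
```

```text
[467.02203964 249.14537876 251.69293331] [-9.00091004e+01 -2.18254967e-03 -1.03068493e+02] [ 1.12611175 -3.84688515 -0.34298848] [-0.61010928 -0.0286462   0.20767091]
```

Emit:
carry_out([
  [[0,-0.01,0],[0.9,0,0],0.95],
  [[0,-0.02,0],[1.8,0,0],0.95],
  [[0,-0.02,0],[1.8,0,0],0.95],
])

```text
time_s: 10.73
ee_pos: [466.8, 248.0, 251.8]
ee_rot: [-90.0, 0.1, -101.9]
force: [0.3, 0.5, -1.8]
gripper_width: 17.6
```

```bash
python3 - <<'E'
from h import *
s=env.state();print(s['ee_pos'],s['ee_rot'],s['force'],s['torque'])
E
```

```text
[466.75465628 247.97262705 251.82527061] [ -89.99327065    0.10282545 -101.93286408] [ 0.34896893  0.48752224 -1.7810153 ] [ 0.01736972  0.06041022 -0.02503545]
```

Unloaded. I'll lift straight up, then check the ring.

Emit:
carry_out([
  [[0,0,0],[0,-2,0],0.95],
  [[0,0,0],[0,-4,0],0.95],
  [[0,0,0],[0,-6,0],0.95],
  [[0,0,0],[0,-9,0],0.95],
  [[0,0,0],[0,-14,0],0.95],
  [[0,0,0],[0,-25,0],0.95],
  [[0,0,0],[0,-40,0],0.95],
  [[0,0,0],[0,-50,0],0.95],
  [[0,0,0],[0,-50,0],0.95],
])

```text
time_s: 11.48
ee_pos: [467.3, 247.9, 304.2]
ee_rot: [-89.8, 0.2, -101.9]
force: [0.2, -0.2, -1.9]
gripper_width: 17.4
```

Emit:
carry_out([
  [[0,0,0],[0,0,-15],0.95],
  [[0,0,0],[0,0,-30],0.95],
  [[0,0,0],[0,0,-30],0.95],
  [[0,0,0],[0,0,-30],0.95],
])

```text
time_s: 11.82
ee_pos: [436.3, 253.8, 301.4]
ee_rot: [-90.0, -0.0, -101.8]
force: [-0.0, 0.3, -1.2]
gripper_width: 17.2
```

```bash
python3 - <<'E'
from h import *
f,M=save('wrist','w8'); s=env.state();print(s['ee_pos'],s['ee_rot'],s['force'],s['torque'])
cv2.imwrite('pics/w8b.png',cv2.resize(f['frame'][0:200,140:400],None,fx=3,fy=3,interpolation=cv2.INTER_CUBIC))
E
```

```text
[436.97233653 253.87310695 301.5292712 ] [-8.99876384e+01 -1.32693849e-02 -1.01823236e+02] [ 0.3005439  -0.50130088 -2.09351264] [ 0.0299529  -0.00647557  0.02969485]
```

View pics/w8b.png

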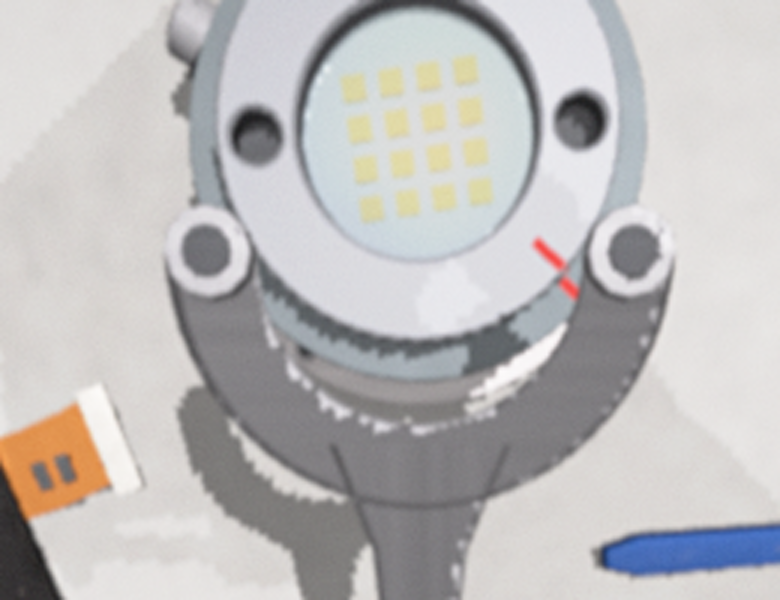

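Holes at (257,134) and (580,119), ring mark at (549,254), body mark at (569,288). I'll check the angles numerically, allowing for the height difference.

```bash
python3 - <<'E'
from h import *
F=lambda u,v,h: ray('w8',140+(u+.5)/3-.5,(v+.5)/3-.5,h)
A,B=F(257,134,64),F(580,119,64);c=(A+B)/2
print(c,np.linalg.norm(A-B),'ring x yaw',ang(B-A)+90)
for n,u,v,h in [('ring in',537,241,64),('ring out',562,267,64),('body in',563,281,52),('body out',576,296,52)]:
    d=F(u,v,h)-c; print(n,ang(d),np.hypot(*d[:2]),'implied x yaw',ang(d)-226.3+360)
# segmented red pixels
d=np.load('pics/w8.npz');im=d['im'].astype(int);m=((im[...,2]-np.maximum(im[...,0],im[...,1]))>50).astype(np.uint8)
m[:,:300]=0; n,l,st,ce=cv2.connectedComponentsWithStats(m)
for i in range(1,n):
    if st[i,4]>5: print(st[i],ce[i],[(round(ang(ray('w8',*ce[i],h)-c),2),round(np.hypot(*(ray('w8',*ce[i],h)-c)[:2]),1)) for h in (64,52)])
E
```

```text
[555.87681261 229.13227639  64.        ] 66.2691295032 ring x yaw -9.354199841763233
ring in -142.98902500782947 33.23861149438651 implied x yaw -9.28902500782948
ring out -143.37576065183683 40.731521937567386 implied x yaw -9.675760651836868
body in -143.07937620102044 43.236801901705256 implied x yaw -9.379376201020477
body out -143.53808164698268 47.62849041001678 implied x yaw -9.838081646982687
[ 521   60   39  104 2542] [541.68528718 115.70023603] [(np.float64(-116.1), np.float64(175.9)), (np.float64(-115.21), np.float64(184.9))]
[318  79  11  11  52] [322.98076923  84.59615385] [(np.float64(-143.28), np.float64(37.2)), (np.float64(-139.88), np.float64(37.3))]
[326  92   7   8  33] [329.39393939  95.63636364] [(np.float64(-145.95), np.float64(44.8)), (np.float64(-143.26), np.float64(45.3))]
```

Ring mark and body mark agree to 0.02° (-143.28° and -143.26°), so the ring is locked. Now I carry the spanner back to the tray.

Emit:
carry_out([
  [[0,-0.06,0],[18,0,5.3],0.95],
  [[0,-0.16,0],[54,0,16],0.95],
  [[0,-0.26,0],[90,0,26.7],0.95],
  [[0,-0.37,0],[126,0,37.4],0.95],
  [[0,-0.48,0],[162,0,48],0.95],
  [[0,-0.59,0],[198,0,58.7],0.95],
  [[0,-0.7,0],[234,0,69.4],0.95],
  [[0,-0.81,0],[270,0,80],0.95],
  [[0,-0.92,0],[306,0,90.7],0.95],
  [[0,-1.03,0],[342,0,101.4],0.95],
])

```text
time_s: 12.7
ee_pos: [465.7, -92.7, 301.8]
ee_rot: [-90.0, -0.1, -44.0]
force: [1.2, 0.4, -1.6]
gripper_width: 17.5
```

Emit:
carry_out([
  [[0,0,0],[0,0,0],0.95],
  [[0,0,0],[0,0,0],0.95],
])

```text
time_s: 12.87
ee_pos: [465.9, -92.5, 301.6]
ee_rot: [-90.0, -0.0, -44.6]
force: [-0.2, -0.4, -1.4]
gripper_width: 17.4
```

```bash
python3 - <<'E'
from h import *
s=env.state();print(s['ee_pos'],s['ee_rot'])
Rm=R.from_euler('xyz',s['ee_rot'],degrees=True).as_matrix()
print((np.array([480,-262,300])-s['ee_pos'])@Rm, -np.radians(-15.8-s['ee_rot'][2]))
E
```

```text
[465.91874981 -92.48529174 301.60845805] [-8.99917040e+01 -2.59338815e-02 -4.45672571e+01]
[ 128.98739872    1.65078651 -110.88566606] -0.5020833525117155
```

Emit:
carry_out([
  [[0,-0.06,0],[18,0,-16],0.95],
  [[0,-0.12,0],[36,0,-32],0.95],
  [[0,-0.2,0],[60,0,-52],0.95],
  [[0,-0.3,0],[84,0,-72],0.95],
  [[0,-0.4,0],[108,0,-93],0.95],
  [[0,-0.5,0],[129,1.6,-111],0.95],
  [[0,-0.5,0],[129,1.6,-111],0.95],
  [[0,-0.5,0],[129,1.6,-111],0.95],
])

```text
time_s: 13.53
ee_pos: [480.8, -260.2, 299.7]
ee_rot: [-90.0, 0.0, -15.8]
force: [-0.5, 0.7, -2.0]
gripper_width: 18.0
```

```bash
python3 - <<'E'
from h import *
s=env.state();print(s['ee_pos'],s['ee_rot'])
Rm=R.from_euler('xyz',s['ee_rot'],degrees=True).as_matrix()
print((np.array([480,-262,197.6])-s['ee_pos'])@Rm, -np.radians(-15.8-s['ee_rot'][2]))
E
```

```text
[ 480.75945166 -260.15690192  299.67446427] [-8.99659310e+01  3.77935161e-02 -1.57850078e+01]
[ -0.16210647 102.07339791  -2.04088072] 0.00026166398840616196
```

Emit:
carry_out([
  [[0,0,0],[0,25,-2],0.95],
  [[0,0,0],[0,50,-2],0.95],
  [[0,0,0],[0,70,-2],0.95],
  [[0,0,0],[0,85,-2],0.95],
  [[0,0,0],[0,93,-2],0.95],
  [[0,0,0],[0,98,-2],0.95],
  [[0,0,0],[0,100.5,-2],0.95],
  [[0,0,0],[0,101.5,-2],0.95],
  [[0,0,0],[0,101.5,-2],0.95],
])

```text
time_s: 14.28
ee_pos: [480.2, -261.9, 199.3]
ee_rot: [-90.0, -0.1, -15.6]
force: [-0.6, 0.7, -1.4]
gripper_width: 17.7
```

Emit:
carry_out([
  [[0,0,0],[0,0.5,0],0.95],
  [[0,0,0],[0,0.5,0],0.95],
])

```text
time_s: 14.45
ee_pos: [480.0, -262.2, 198.8]
ee_rot: [-90.0, -0.1, -15.7]
force: [0.5, 0.4, -3.1]
gripper_width: 17.5
```

Emit:
carry_out([
  [[0,0,0],[0,0.7,0],0.95],
  [[0,0,0],[0,1.5,0],0.95],
  [[0,0,0],[0,1.5,0],0.95],
])

```text
time_s: 14.7
ee_pos: [479.9, -262.2, 197.3]
ee_rot: [-90.0, -0.1, -15.6]
force: [0.3, 0.4, 2.8]
gripper_width: 17.3
```

Contact with the tray floor. I'll open partway (to clear the rim) and lift.

Emit:
carry_out([
  [[0,0,0],[0,0,0],0.7],
  [[0,0,0],[0,0,0],0.5],
  [[0,0,0],[0,0,0],0.5],
  [[0,0,0],[0,0,0],0.5],
  [[0,0,0],[0,0,0],0.5],
  [[0,0,0],[0,0,0],0.5],
])

```text
time_s: 15.2
ee_pos: [479.8, -262.1, 196.6]
ee_rot: [-90.0, 0.0, -15.6]
force: [-0.4, 0.1, -0.4]
gripper_width: 45.5
```

Emit:
carry_out([
  [[0,0,0],[0,-8,0],0.5],
  [[0,0,0],[0,-20,0],0.5],
  [[0,0,0],[0,-40,0],0.5],
  [[0,0,0],[0,-70,0],0.5],
  [[0,0,0],[0,-100,0],0.5],
  [[0,0,0],[0,-130,0],0.5],
  [[0,0,0],[0,-160,0],0.5],
  [[0,0,0],[0,-190,0],0.5],
  [[0,0,0],[0,-200,0],0.5],
  [[0,0,0],[0,-200,0],0.5],
])

```text
time_s: 16.03
ee_pos: [480.1, -262.1, 400.0]
ee_rot: [-90.1, -0.4, -15.6]
force: [0.4, -0.7, 0.1]
gripper_width: 45.8
```

Emit:
carry_out([
  [[0,0,0],[0,0,-35],0.5],
  [[0,0,0],[0,0,-70],0.5],
  [[0,0,0],[0,0,-105],0.5],
  [[0,0,0],[0,0,-140],0.5],
  [[0,0,0],[0,0,-175],0.5],
  [[0,0,0],[0,0,-200],0.5],
  [[0,0,0],[0,0,-200],0.5],
  [[0,0,0],[0,0,-200],0.5],
])

```text
time_s: 16.7
ee_pos: [425.2, -455.5, 394.1]
ee_rot: [-89.8, 0.2, -15.8]
force: [0.4, 1.2, 0.1]
gripper_width: 45.6
```

```bash
python3 - <<'E'
from h import *
f,M=save('top','top9'); s=env.state();print(s['ee_pos'],s['ee_rot'],s['force'])
cv2.imwrite('pics/top9b.png',cv2.resize(f['frame'][40:320,60:480],(800,533),interpolation=cv2.INTER_CUBIC))
E
```

```text
[ 425.61619979 -454.47265091  394.56738618] [-89.84687364   0.17974424 -15.68788951] [-0.6880408   0.65489042 -0.46271685]
```

View pics/top9b.png

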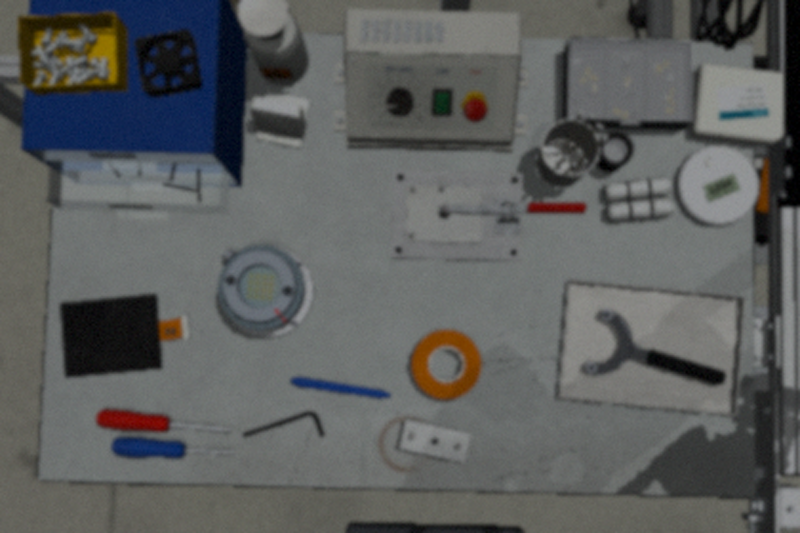

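The spanner lies in the tray with its fork at (610,345) and handle end at (720,376). The red marks meet at about (283,317), the other things are where they were, and the robot touches nothing. Handing in.

```bash
python3 - <<'E'
from h import *
a,b=np.load('pics/top0.npz')['im'].astype(int),np.load('pics/top9.npz')['im'].astype(int)
print('tape/gauge/spudger/key region median diff',[np.abs(a[y0:y1,x0:x1]-b[y0:y1,x0:x1]).mean().round(1) for x0,y0,x1,y1 in [(270,205,320,255),(260,255,310,285),(210,235,268,252),(185,250,232,272),(105,250,185,285)]])
print(env.job_done())
E
```

```text
tape/gauge/spudger/key region median diff [np.float64(3.9), np.float64(5.6), np.float64(2.8), np.float64(2.8), np.float64(2.9)]
the job is handed in; nothing more can be done
None
```

The lens ring is locked against its stop and the spanner is back in the tray. I handed the job in at about 17 s on the robot's clock, out of 61 s allowed.

- **Turning:** Both prongs were about 7.6 mm down in the holes before I turned the ring clockwise by about 58°. At the stop I read about 10 N at the handle and 1.5 N·m at the wrist. I then eased off the load and lifted the spanner straight up.
- **Ring check:** After lifting, the red marks agreed to 0.02° (ring -143.28°, lamp body -143.26°). The yaw from the hole line (-9.4°) agreed with the marks to about 0.3°.
- **Tray and bench check:** The last top view shows the spanner lying lengthwise in the tray. The tape, gauge block, pry stick, hex key and screwdrivers had not visibly moved. The gripper was open and clear of everything, with no contact force.
- **Lens and ring:** In the close-up views nothing but the spanner was at the ring, and nothing was on the lens.

No check failed. One small difference: the hole spacing measured 66.3 mm in the last wrist picture against the true 67 mm, which is within the camera's calibration.

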